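# Weigh a pair of candlesticks on the spring scale

### The job

Weigh the two matching candlesticks together as one lot: stand both of them upright, side by side, on the pan of the spring scale. Set each down gently, without letting it drop, as the pan sinks under the weight, and leave the round-bellied vase where it stands.

Things in the scene. Friction and masses are not known exactly. Their poses are not given: they have to be found in the camera images.
- stick1_mid (a point): one of two identical brass candlesticks, upright, 80 mm tall, 320 to 500 g, round: flared foot 70 mm across, 8 mm thick at its edge; stem 26 mm in diameter from 20 to 64 mm above the underside; cup 28 mm across at the top. This point: on its axis, half-way up (40 mm); z up its axis. On the table on the robot's right, 100 mm or more between centres from its twin and the vase.
- stick2_mid (a point): one of two identical brass candlesticks, upright, 80 mm tall, 320 to 500 g, round: flared foot 70 mm across, 8 mm thick at its edge; stem 26 mm in diameter from 20 to 64 mm above the underside; cup 28 mm across at the top. This point: on its axis, half-way up (40 mm); z up its axis. The twin of the other one; either may go first.
- pan: flat steel pan of the spring scale, 160 mm (its x) by 220 mm (its y), no rim, over a grey housing 55 mm high, fixed to the table on the robot's left. Origin: centre of its top face; z up. Empty, the top is 115 mm above the table. It stays level and sinks on a damped spring of 200 N/m: 15 to 25 mm under one candlestick, 29 to 48 mm under both; stop at 52 mm.
- vase: bystander: brass vase, 85 mm tall, round belly 70 mm across, narrow neck, mouth 44 mm across; origin: centre of its underside. Stands among the candlesticks. (Farther out stand a white mug 90 mm tall and a wooden toy car 62 mm tall, not needed.)
Things that resemble listed ones, but are neither listed nor needed, are in the scene too. Leave any pink or red look-alike of the part that bears stick1_mid alone.

How it is judged:
By the outcome, as a careful person would: the job done as asked, in the order asked, and still so for the second after the job is handed in, with the robot touching nothing.
It also fails if it takes over 64 s, if anything falls off the work surface, if the arm or the gripper's body presses on something with over 40 N, if the wrist force passes 120 N, or if a joint passes its speed limit or range.

### The arm

A 7-joint arm with a two-finger parallel gripper is mounted at the origin on the work surface. World frame = base frame: x ahead of the robot, y to its left, z up, the work surface at z = 0. Lengths are in m, angles in rad, forces in N, time in s.
With the tool pointing down it reaches from about 0.425 to 0.875 m from the base axis. Payload 4.7 kg.
Tool frame: the origin (TCP) lies on the centre line of the jaws, within the pads' length; the fingertips stand 8 mm ahead of it and the grasp point (between the pads) lies 11 mm behind it; z points along the fingers, y is the line along which they close (so a half turn about z gives the same grasp; the last joint's range is limited). The gripper opens to 87 mm and grips with 3 to 60 N. Pads are 19 mm wide; open, the fingers measure 117 mm over their backs; the gripper's body (75 mm by 190 mm) begins 51 mm behind the grasp point.
Start: joints at [1.283, 0.321, -0.07, 1.45, 0.023, 1.371, -0.057], TCP at [0.193, -0.621, 0.231] pointing down, gripper open.
Joint ranges: [-2.86, 2.86], [-0.3, 2.09], [-1.38, 1.24], [0.06, 2.45], [-1.56, 4.7], [0.09, 2.05], [-2.69, 2.69]. Speed limits (rad/s): [2.57, 2.57, 3.14, 3.14, 3.14, 3.14, 3.14].

### API

Orientations are given as a unit quaternion [w, x, y, z].
In Python, from bench import ctrl gives the robot as it stands. The module is installed in compiled form; this text tells all that it offers.
- The arm moves only by the tool carry_out, never from a script. Its argument "commands" is a list of rows, each an object with "delta_pos": the shift along the tool's x, y, z in m, a list of three; "delta_rot": the turn, a rotation vector about the tool's x, y, z in rad, a list of three. A call has exactly 8 rows; each row shifts and turns the commanded pose from where the row before left it, along the tool's axes as they then stand; what a row does not reach is not made up. A row lasts 1/10 s, in which the tool goes at most 50 mm and 8.59 degrees, less where a joint would pass 70% of its speed; a pose out of reach is approached as far as the arm can. A call is refused whole if a number of a shift passes 0.05 or a number of a turn 0.15, either way. A call with a gripper value outside its range is refused whole. "gripper" is the closure, from 0 (fully open) to 1 (shut), set as the call begins (left out, the last holds). The fingers move at their own pace and stop on an object; "grip_force" is the grip in N (left out, the last holds). Time passes only in rows, so rows that do not move let the fingers close, or fill a call up. It gives the time, the measured TCP pose, the force, the opening and the grip force at its end, in the units of the state.
- ctrl.get_obs(): the state, without advancing time (a new reading comes with each control period).
- ctrl.grab_frame(name): name is "scene" or "top" or "wrist"; returns (picture, depth): 480x640x3 uint8, red, green, blue; 480x640 float32, m along the optical axis (not along the pixel's ray), 0 where there is no reading.
- ctrl.camera_model(name): a dict with "intrinsics" (3x3 intrinsics, pixels), "T" (4x4, takes a point from camera to world coordinates); the wrist camera has in their place "T_tool_cam" (4x4, takes a point from camera to tool coordinates, whose origin is the TCP and whose axes are the flange's). Camera axes: x right, y up, looking along -z (the intrinsics and any distortion apply to the point x, -y, -z); pixel columns grow to the right and rows downward; lengths in m; the calibration is good to about 2 mm. A picture is of the moment at which its call begins: read the wrist's pose just before it. camera_model takes no time and is no camera call.
- ctrl.close_job(): hands the job in; it is judged then, once.
The state is a dict: "time": time; "joints": joint angles; "dq": joint speeds; "joint_torque": joint torques, N m; "position": TCP position; "orientation": TCP orientation; "ft_force": force on the tool from outside, world axes, zero at the start; "wrist_torque": the same for the moment, N m; "opening": finger opening in m; "grip_force": force on a finger pad.
Only numpy, scipy, OpenCV 4.12 (cv2) and the standard library are available. Lean on these libraries where they do the work, as an engineer would, in place of code of your own. Each camera call takes 0.05 s, during which the arm holds its last target. There are 200 camera calls.

## Working session

There is one attempt and no reset: what is moved stays moved. The work goes in short steps, Python scripts to look and compute and a tool call to move; the robot and the scene stay as the last step left them, time stands still between calls to the robot, and variables do not carry over. Pictures are saved under pics/ and viewed, at most 10 in all, crops included, and the job is handed in when it is done.

Besides the shell and the picture viewer there is one more tool, called after "Request:" by a JSON object that holds its "method" and its "body", one argument or row to a line. carry_out: Moves the arm, as the interface text tells. Its arguments: {"type":"object","properties":{"commands":{"type":"array","items":{"type":"object","properties":{"delta_pos":{"type":"array","items":{"type":"number"}},"delta_rot":{"type":"array","items":{"type":"number"}}}}},"gripper":{"type":"number"},"grip_force":{"type":"number"}},"required":["commands"]}

```bash
mkdir -p pics
cat > h.py <<'E'
import numpy as np,cv2
from bench import ctrl
from scipy.spatial.transform import Rotation as R
def grab(n):
    o=ctrl.get_obs(); im,d=ctrl.grab_frame(n); m=ctrl.camera_model(n)
    K=np.array(m["intrinsics"])
    if "T" in m: T=np.array(m["T"])
    else:
        q=o["orientation"]; W=np.eye(4); W[:3,:3]=R.from_quat([q[1],q[2],q[3],q[0]]).as_matrix(); W[:3,3]=o["position"]; T=W@np.array(m["T_tool_cam"])
    v,u=np.mgrid[:480,:640]
    P=np.stack([(u-K[0,2])/K[0,0]*d,-(v-K[1,2])/K[1,1]*d,-d,np.ones_like(d)],-1)@T.T
    P=P[...,:3]; P[d==0]=np.nan
    return im,d,P,m
def save(im,f): cv2.imwrite(f,im[...,::-1])
E
python3 - <<'E'
from h import *
o=ctrl.get_obs();print({k:np.round(v,3) for k,v in o.items()})
ims=[]
for n in("top","scene"):
    im,d,P,m=grab(n); ims.append(im); np.save(n+".npy",P); np.save(n+"_im.npy",im)
    print(n,{k:v for k,v in m.items() if k!="T"},np.round(m["T"],3).tolist())
save(ims[0],"pics/top.png");save(ims[1],"pics/scene.png")
E
```

```text
{'time': np.float64(0.0), 'joints': array([ 1.283,  0.322, -0.07 ,  1.452,  0.023,  1.371, -0.057]), 'dq': array([ 0.001, -0.001, -0.   ,  0.   ,  0.001, -0.002,  0.001]), 'joint_torque': array([ 0.0000e+00, -4.9130e+01, -4.0400e-01, -3.1254e+01, -6.4000e-02,
        4.4000e-02,  0.0000e+00]), 'position': array([ 0.193, -0.62 ,  0.229]), 'orientation': array([-0.001,  0.989,  0.15 , -0.   ]), 'ft_force': array([ 0.107,  0.023, -0.133]), 'wrist_torque': array([-0.029,  0.048,  0.018]), 'grip_force': np.float64(0.0), 'opening': np.float64(0.087)}
top {'intrinsics': array([[492.04358409,   0.        , 320.70296365],
       [  0.        , 492.04358409, 237.33788534],
       [  0.        ,   0.        ,   1.        ]])} [[0.002, 0.995, -0.104, 0.465], [-1.0, 0.001, -0.003, -0.041], [-0.002, 0.104, 0.995, 1.081], [0.0, 0.0, 0.0, 1.0]]
scene {'intrinsics': array([[512.3808222 ,   0.        , 319.27378322],
       [  0.        , 512.3808222 , 239.41679257],
       [  0.        ,   0.        ,   1.        ]])} [[-0.046, -0.646, 0.762, 1.292], [0.999, -0.021, 0.042, -0.006], [-0.011, 0.763, 0.646, 0.685], [0.0, 0.0, 0.0, 1.0]]
```

View pics/top.png

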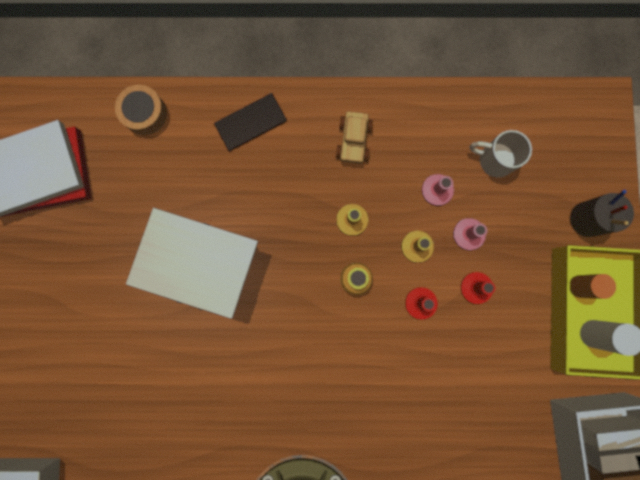

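View pics/scene.png

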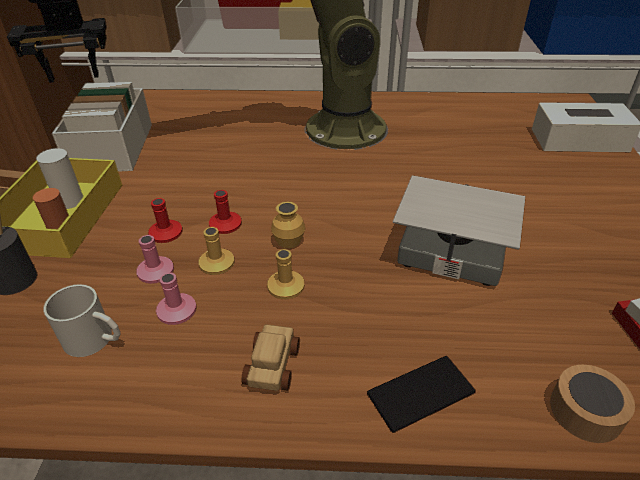

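The top view shows seven upright pieces. The two brass candlesticks are at (352,218) and (418,245). The vase is at (357,279): round belly, wide mouth. The look-alikes are pink at (438,188) and (470,233), and red at (422,302) and (478,288). The yellow-brass pair fits the description. I'll measure all of them and confirm in a crop.

```bash
cat > m.py <<'E'
from h import *
P=np.load("top.npy");im=np.load("top_im.npy")
hsv=cv2.cvtColor(im,cv2.COLOR_RGB2HSV)
for n,(u,v) in dict(A=(352,218),B=(418,245),vase=(357,279),p1=(438,188),p2=(470,233),r1=(422,302),r2=(478,288)).items():
    w=np.s_[v-25:v+26,u-25:u+26]; Q=P[w].reshape(-1,3)
    s=Q[:,2]; c=Q[(s>.068)&(s<.1)]
    # restrict to centre column cluster
    f=Q[(s>.004)&(s<.014)]
    mid=lambda a:(np.nanmin(a[:,:2],0)+np.nanmax(a[:,:2],0))/2
    print(n,"top",mid(c).round(4),np.ptp(c[:,:2],0).round(3),np.median(c[:,2]).round(4),"foot",mid(f).round(4),np.ptp(f[:,:2],0).round(3))
S=P.reshape(-1,3); k=(S[:,2]>.100)&(S[:,2]<.13)&(S[:,1]>.05)&(S[:,1]<.4)&(S[:,0]>.25)&(S[:,0]<.65)
r=cv2.minAreaRect(S[k][:,:2].astype(np.float32)*1000); print("pan",r,np.median(S[k][:,2])); print(cv2.boxPoints(r))
save(cv2.resize(im[170:330,310:510],(800,600)) if 0 else cv2.resize(im[170:320,310:510],(800,600),interpolation=cv2.INTER_CUBIC),"pics/crop.png")
E
python3 m.py
```

```text
A top [ 0.6172 -0.1064] [0.027 0.027] 0.0797 foot [ 0.6212 -0.1078] [0.111 0.111]
B top [ 0.5578 -0.2493] [0.027 0.026] 0.0795 foot [ 0.5637 -0.2537] [0.106 0.108]
vase top [ 0.4872 -0.1134] [0.04  0.042] 0.0846 foot [ 0.4902 -0.1187] [0.102 0.106]
p1 top [ 0.6848 -0.2968] [0.028 0.028] 0.0799 foot [ 0.6898 -0.3026] [0.102 0.092]
p2 top [ 0.5855 -0.364 ] [0.027 0.028] 0.0793 foot [ 0.5881 -0.3676] [0.102 0.109]
r1 top [ 0.4341 -0.2545] [0.026 0.026] 0.0797 foot [ 0.4332 -0.2548] [0.099 0.097]
r2 top [ 0.4685 -0.3768] [0.026 0.028] 0.0792 foot [ 0.4679 -0.3856] [0.104 0.098]
pan ((516.9353637695312, 215.34292602539062), (220.63430786132812, 163.25381469726562), 72.08699798583984) 0.11443826202261642
[[405.33484  135.47964 ]
 [560.6748    85.267235]
 [628.5359   295.2062  ]
 [473.19592  345.4186  ]]
```

View pics/crop.png

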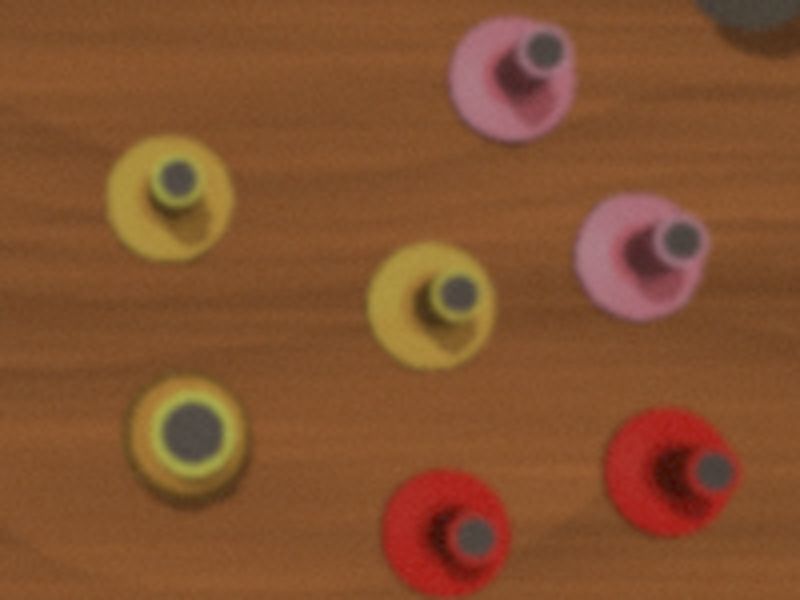

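The crop confirms it: yellow-brass sticks A (178,180) and B (458,295), the vase at (192,435), and the rest pink or red. Measured tops are A (.617,-.106) and B (.558,-.249) at z≈.080, as expected. The pan centre is (.517,.215), size 220x163, z .1144, with its long axis at 72°. I'll turn the tool so it closes across the pan's short side.

Request:
{"method": "carry_out", "body": {
  "commands": [
    {"delta_rot": [0,0,-0.136]},
    {"delta_rot": [0,0,-0.136]},
    {"delta_rot": [0,0,-0.136]},
    {"delta_rot": [0,0,-0.136]},
    {"delta_rot": [0,0,-0.136]},
    {"delta_rot": [0,0,-0.136]},
    {"delta_rot": [0,0,-0.136]},
    {"delta_pos": [0,0,0]}
  ],
  "gripper": 0
}}

```text
schema error: expected keys delta_pos, delta_rot
```

```bash
cat > to.py <<'E'
import sys; from h import *
o=ctrl.get_obs(); q=o["orientation"]; r=R.from_quat([q[1],q[2],q[3],q[0]])
t=np.array([float(a) for a in sys.argv[1:4]])
print("t",o["time"],"pos",np.round(o["position"],4),"F",np.round(o["ft_force"],2),"open",o["opening"],"grip",o["grip_force"])
print("tool delta",r.inv().apply(t-o["position"]).round(4))
y=np.radians(-17.9); G=np.array([[-np.sin(y),np.cos(y),0],[np.cos(y),np.sin(y),0],[0,0,-1]])
print("rotvec to goal",(r.inv()*R.from_matrix(G)).as_rotvec().round(4))
E
python3 to.py .558 -.249 .2
```

```text
t 0.1 pos [ 0.193  -0.6202  0.2296] F [ 0.44 -0.13 -0.55] open 0.0871111852880856 grip 0.0
tool delta [ 0.4588 -0.2458  0.0299]
rotvec to goal [-1.600e-03 -7.000e-04 -9.565e-01]
```

Request:
{"method": "carry_out", "body": {
  "commands": [
    {"delta_pos": [0,0,0],"delta_rot": [0,0,-0.1365]},
    {"delta_pos": [0,0,0],"delta_rot": [0,0,-0.1365]},
    {"delta_pos": [0,0,0],"delta_rot": [0,0,-0.1365]},
    {"delta_pos": [0,0,0],"delta_rot": [0,0,-0.1365]},
    {"delta_pos": [0,0,0],"delta_rot": [0,0,-0.1365]},
    {"delta_pos": [0,0,0],"delta_rot": [0,0,-0.1365]},
    {"delta_pos": [0,0,0],"delta_rot": [0,0,-0.1365]},
    {"delta_pos": [0,0,0],"delta_rot": [0,0,0]}
  ],
  "gripper": 0
}}

```text
time: 0.9
position: [0.193, -0.6204, 0.23]
orientation: [-0.0, 0.809, 0.588, 0.0]
ft_force: [-0.5, -0.5, 1.1]
opening: 0.0867
grip_force: 0.0
```

```bash
python3 to.py .558 -.249 .2
```

```text
t 0.9 pos [ 0.193  -0.6204  0.23  ] F [-0.53 -0.45  1.09] open 0.08669028927646263 grip 0.0
tool delta [0.4657 0.2328 0.0303]
rotvec to goal [-0.0005 -0.0009 -0.0008]
```

Request:
{"method": "carry_out", "body": {
  "commands": [
    {"delta_pos": [0.015,0.0075,0],"delta_rot": [0,0,0]},
    {"delta_pos": [0.033,0.0165,0.002],"delta_rot": [0,0,0]},
    {"delta_pos": [0.035,0.0175,0.002],"delta_rot": [0,0,0]},
    {"delta_pos": [0.035,0.0175,0.002],"delta_rot": [0,0,0]},
    {"delta_pos": [0.035,0.0175,0.002],"delta_rot": [0,0,0]},
    {"delta_pos": [0.035,0.0175,0.002],"delta_rot": [0,0,0]},
    {"delta_pos": [0.035,0.0175,0.002],"delta_rot": [0,0,0]},
    {"delta_pos": [0.035,0.0175,0.002],"delta_rot": [0,0,0]}
  ]
}}

```text
time: 1.7
position: [0.397, -0.4122, 0.2166]
orientation: [0.0, 0.809, 0.587, 0.0]
ft_force: [0.6, -0.6, 0.6]
opening: 0.0868
grip_force: 0.0
```

Request:
{"method": "carry_out", "body": {
  "commands": [
    {"delta_pos": [0.035,0.0175,0.002],"delta_rot": [0,0,0]},
    {"delta_pos": [0.035,0.0175,0.002],"delta_rot": [0,0,0]},
    {"delta_pos": [0.035,0.0175,0.002],"delta_rot": [0,0,0]},
    {"delta_pos": [0.035,0.0175,0.002],"delta_rot": [0,0,0]},
    {"delta_pos": [0.035,0.0175,0.002],"delta_rot": [0,0,0]},
    {"delta_pos": [0.021,0.0105,0.002],"delta_rot": [0,0,0]},
    {"delta_pos": [0.011,0.006,0],"delta_rot": [0,0,0]},
    {"delta_pos": [0,0,0],"delta_rot": [0,0,0]}
  ]
}}

```text
time: 2.5
position: [0.5593, -0.2474, 0.2045]
orientation: [-0.0, 0.808, 0.589, 0.0]
ft_force: [-0.3, 0.8, 0.6]
opening: 0.0869
grip_force: 0.0
```

```bash
python3 to.py .558 -.249 .033
python3 - <<'E'
from h import *
im,d,P,m=grab("wrist"); save(im,"pics/w1.png")
S=P.reshape(-1,3); k=(S[:,2]>.07)&(S[:,2]<.09)&(np.hypot(S[:,0]-.558,S[:,1]+.249)<.04)
a=S[k]; print(len(a),(a.min(0)+a.max(0))/2 if len(a) else "",np.ptp(a,0) if len(a) else "")
E
```

```text
t 2.5 pos [ 0.5593 -0.2474  0.2045] F [-0.25  0.76  0.57] open 0.08685260171078119 grip 0.0
tool delta [-0.002  -0.0007  0.1715]
rotvec to goal [-0.0001 -0.0009  0.0017]
1281 [ 0.55712188 -0.25094936  0.07673395] [0.02778884 0.02813328 0.01308005]
```

View pics/w1.png

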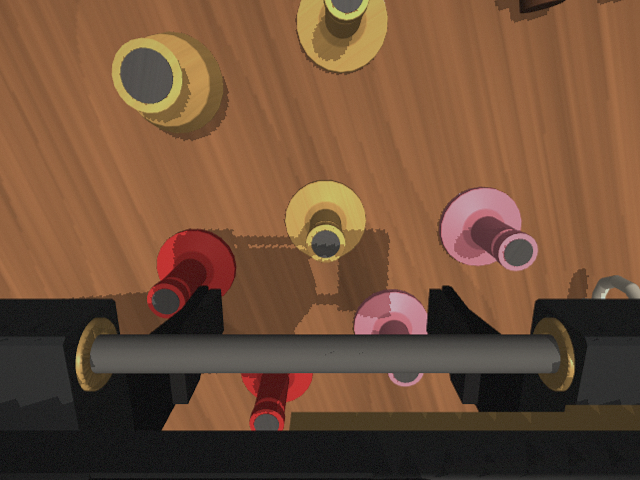

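The wrist view shows brass stick B below the jaws, cup at (325,242), with clear space where the fingers will come down. Its position agrees with the top view within 2 mm. Descending.

Request:
{"method": "carry_out", "body": {
  "commands": [
    {"delta_pos": [-0.003,-0.001,0.015],"delta_rot": [0,0,0]},
    {"delta_pos": [0,0,0.03],"delta_rot": [0,0,0]},
    {"delta_pos": [0,0,0.03],"delta_rot": [0,0,0]},
    {"delta_pos": [0,0,0.03],"delta_rot": [0,0,0]},
    {"delta_pos": [0,0,0.03],"delta_rot": [0,0,0]},
    {"delta_pos": [0,0,0.025],"delta_rot": [0,0,0]},
    {"delta_pos": [0,0,0.0115],"delta_rot": [0,0,0]},
    {"delta_pos": [0,0,0],"delta_rot": [0,0,0]}
  ]
}}

```text
time: 3.35
position: [0.5537, -0.2536, 0.0307]
orientation: [-0.002, 0.81, 0.587, -0.001]
ft_force: [-0.2, -0.4, -0.1]
opening: 0.0871
grip_force: 0.0
```

Request:
{"method": "carry_out", "body": {
  "commands": [
    {"delta_pos": [0,0,0],"delta_rot": [0,0,0]},
    {"delta_pos": [0,0,0],"delta_rot": [0,0,0]},
    {"delta_pos": [0,0,0],"delta_rot": [0,0,0]},
    {"delta_pos": [0,0,0],"delta_rot": [0,0,0]},
    {"delta_pos": [0,0,0],"delta_rot": [0,0,0]},
    {"delta_pos": [0,0,0],"delta_rot": [0,0,0]},
    {"delta_pos": [0,0,0],"delta_rot": [0,0,0]},
    {"delta_pos": [0,0,0],"delta_rot": [0,0,0]}
  ],
  "gripper": 1,
  "grip_force": 35
}}

```text
time: 4.15
position: [0.5563, -0.2527, 0.033]
orientation: [-0.0, 0.809, 0.588, -0.0]
ft_force: [-0.5, 1.2, 0.9]
opening: 0.0308
grip_force: 0.1
```

```bash
python3 to.py .533 .265 .2
```

```text
t 4.15 pos [ 0.5563 -0.2527  0.033 ] F [-0.49  1.23  0.91] open 0.03080213359424487 grip 0.06338483514355175
tool delta [ 0.4853 -0.1818 -0.167 ]
rotvec to goal [-0.0001  0.0001 -0.001 ]
```

Request:
{"method": "carry_out", "body": {
  "commands": [
    {"delta_pos": [0,0,0],"delta_rot": [0,0,0]},
    {"delta_pos": [0,0,0],"delta_rot": [0,0,0]},
    {"delta_pos": [0,0,0],"delta_rot": [0,0,0]},
    {"delta_pos": [0,0,0],"delta_rot": [0,0,0]},
    {"delta_pos": [0,0,-0.004],"delta_rot": [0,0,0]},
    {"delta_pos": [0,0,-0.008],"delta_rot": [0,0,0]},
    {"delta_pos": [0,0,-0.015],"delta_rot": [0,0,0]},
    {"delta_pos": [0,0,-0.015],"delta_rot": [0,0,0]}
  ]
}}

```text
time: 4.95
position: [0.556, -0.2525, 0.0761]
orientation: [-0.0, 0.809, 0.588, -0.0]
ft_force: [0.8, -0.5, -3.9]
opening: 0.0257
grip_force: 35.0
```

Request:
{"method": "carry_out", "body": {
  "commands": [
    {"delta_pos": [0,0,-0.03],"delta_rot": [0,0,0]},
    {"delta_pos": [0,0,-0.03],"delta_rot": [0,0,0]},
    {"delta_pos": [0,0,-0.03],"delta_rot": [0,0,0]},
    {"delta_pos": [0.01,-0.004,-0.025],"delta_rot": [0,0,0]},
    {"delta_pos": [0.02,-0.008,-0.01],"delta_rot": [0,0,0]},
    {"delta_pos": [0.03,-0.011,0],"delta_rot": [0,0,0]},
    {"delta_pos": [0.03,-0.011,0],"delta_rot": [0,0,0]},
    {"delta_pos": [0.03,-0.011,0],"delta_rot": [0,0,0]}
  ]
}}

```text
time: 5.75
position: [0.5497, -0.1215, 0.2]
orientation: [-0.0, 0.808, 0.589, -0.0]
ft_force: [-0.8, 0.2, -4.3]
opening: 0.0255
grip_force: 35.0
```

Request:
{"method": "carry_out", "body": {
  "commands": [
    {"delta_pos": [0.03,-0.011,0],"delta_rot": [0,0,0]},
    {"delta_pos": [0.03,-0.011,0],"delta_rot": [0,0,0]},
    {"delta_pos": [0.03,-0.011,0],"delta_rot": [0,0,0]},
    {"delta_pos": [0.03,-0.011,0],"delta_rot": [0,0,0]},
    {"delta_pos": [0.03,-0.011,0],"delta_rot": [0,0,0]},
    {"delta_pos": [0.03,-0.011,0],"delta_rot": [0,0,0]},
    {"delta_pos": [0.03,-0.011,0],"delta_rot": [0,0,0]},
    {"delta_pos": [0.03,-0.011,0],"delta_rot": [0,0,0]}
  ]
}}

```text
time: 6.55
position: [0.5392, 0.1334, 0.2]
orientation: [-0.0, 0.808, 0.589, -0.0]
ft_force: [-0.2, -0.2, -4.3]
opening: 0.0257
grip_force: 35.0
```

Request:
{"method": "carry_out", "body": {
  "commands": [
    {"delta_pos": [0.03,-0.012,0],"delta_rot": [0,0,0]},
    {"delta_pos": [0.03,-0.012,0],"delta_rot": [0,0,0]},
    {"delta_pos": [0.03,-0.012,0],"delta_rot": [0,0,0]},
    {"delta_pos": [0.02,-0.008,0],"delta_rot": [0,0,0]},
    {"delta_pos": [0.012,-0.005,0],"delta_rot": [0,0,0]},
    {"delta_pos": [0.003,-0.002,0],"delta_rot": [0,0,0]},
    {"delta_pos": [0,0,0],"delta_rot": [0,0,0]},
    {"delta_pos": [0,0,0],"delta_rot": [0,0,0]}
  ]
}}

```text
time: 7.35
position: [0.5313, 0.2636, 0.1998]
orientation: [0.001, 0.809, 0.587, -0.001]
ft_force: [0.5, -0.4, -3.6]
opening: 0.0259
grip_force: 35.0
```

```bash
python3 to.py .533 .265 .2
python3 - <<'E'
from h import *
im,d,P,m=grab("wrist"); save(im,"pics/w2.png")
S=P.reshape(-1,3); k=(S[:,2]>.105)&(S[:,2]<.122)&(S[:,1]>.05)
print(k.sum(),np.median(S[k],0))
im,d,P,m=grab("scene"); save(im,"pics/s2.png")
E
```

```text
t 7.35 pos [0.5313 0.2636 0.1998] F [ 0.51 -0.38 -3.62] open 0.025881929062308615 grip 34.98841156725575
tool delta [ 0.0019  0.0012 -0.0002]
rotvec to goal [ 0.0004  0.0016 -0.0031]
28647 [0.54497112 0.29099948 0.11509891]
```

View pics/s2.png

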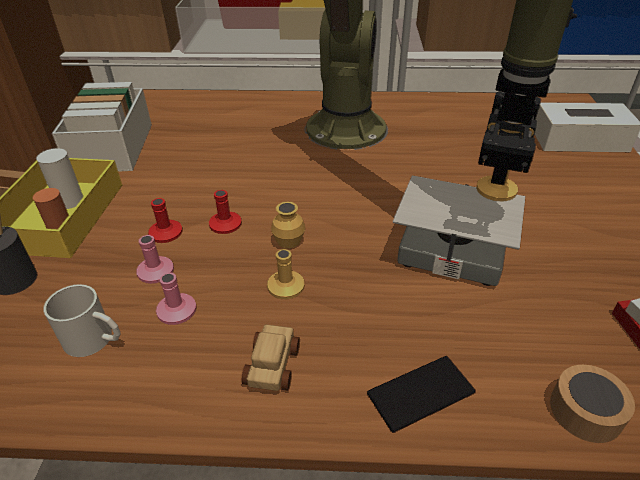

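The scene view shows the stick held upright over the far end of the pan at (498,185), with nothing else disturbed. Lowering to just above contact, then slowly.

Request:
{"method": "carry_out", "body": {
  "commands": [
    {"delta_pos": [0.001,0.001,0.01],"delta_rot": [0,0,0]},
    {"delta_pos": [0,0,0.015],"delta_rot": [0,0,0]},
    {"delta_pos": [0,0,0.012],"delta_rot": [0,0,0]},
    {"delta_pos": [0,0,0.006],"delta_rot": [0,0,0]},
    {"delta_pos": [0,0,0.003],"delta_rot": [0,0,0]},
    {"delta_pos": [0,0,0.002],"delta_rot": [0,0,0]},
    {"delta_pos": [0,0,0.002],"delta_rot": [0,0,0]},
    {"delta_pos": [0,0,0.002],"delta_rot": [0,0,0]}
  ]
}}

```text
time: 8.25
position: [0.5324, 0.2663, 0.1484]
orientation: [0.0, 0.809, 0.588, 0.0]
ft_force: [0.1, -0.2, -4.1]
opening: 0.0258
grip_force: 35.0
```

Request:
{"method": "carry_out", "body": {
  "commands": [
    {"delta_pos": [0,0,0.002],"delta_rot": [0,0,0]},
    {"delta_pos": [0,0,0.002],"delta_rot": [0,0,0]},
    {"delta_pos": [0,0,0.002],"delta_rot": [0,0,0]},
    {"delta_pos": [0,0,0.002],"delta_rot": [0,0,0]},
    {"delta_pos": [0,0,0.002],"delta_rot": [0,0,0]},
    {"delta_pos": [0,0,0.002],"delta_rot": [0,0,0]},
    {"delta_pos": [0,0,0],"delta_rot": [0,0,0]},
    {"delta_pos": [0,0,0],"delta_rot": [0,0,0]}
  ]
}}

```text
time: 9.05
position: [0.5324, 0.2662, 0.1362]
orientation: [0.0, 0.809, 0.588, 0.0]
ft_force: [0.7, 1.4, -1.5]
opening: 0.0261
grip_force: 35.0
```

```bash
cat > pan.py <<'E'
from h import *
im,d,P,m=grab("top"); o=ctrl.get_obs(); print(o["position"].round(4),o["ft_force"].round(2),o["joint_torque"].round(2))
# pan z: exposed near end
S=P.reshape(-1,3); k=(abs(S[:,0]-.48)<.03)&(abs(S[:,1]-.14)<.02); print("pan z",np.nanmedian(S[k][:,2]))
E
python3 pan.py
```

```text
[0.5324 0.2662 0.1362] [ 1.55  0.86 -1.24] [ 1.000e-01 -4.144e+01 -7.980e+00 -2.885e+01 -6.000e-02  3.800e-01
  1.000e-02]
pan z 0.10373193856175766
```

Request:
{"method": "carry_out", "body": {
  "commands": [
    {"delta_pos": [0,0,0.0015],"delta_rot": [0,0,0]},
    {"delta_pos": [0,0,0.0015],"delta_rot": [0,0,0]},
    {"delta_pos": [0,0,0.0015],"delta_rot": [0,0,0]},
    {"delta_pos": [0,0,0.0015],"delta_rot": [0,0,0]},
    {"delta_pos": [0,0,0.001],"delta_rot": [0,0,0]},
    {"delta_pos": [0,0,0.001],"delta_rot": [0,0,0]},
    {"delta_pos": [0,0,0],"delta_rot": [0,0,0]},
    {"delta_pos": [0,0,0],"delta_rot": [0,0,0]}
  ]
}}

```text
time: 9.9
position: [0.5324, 0.2662, 0.1282]
orientation: [0.0, 0.809, 0.588, 0.0]
ft_force: [2.1, 1.1, -0.6]
opening: 0.0258
grip_force: 35.0
```

Run:
```python
from h import *
F=[]
for i in range(16):
    im,d,P,m=grab("top"); F.append(ctrl.get_obs()["ft_force"])
o=ctrl.get_obs()
print(np.mean(F,0),np.std(F,0),o["position"])
S=P.reshape(-1,3); k=(abs(S[:,0]-.48)<.03)&(abs(S[:,1]-.14)<.02); print("pan z",np.nanmedian(S[k][:,2]))
```

```text
[ 2.6972649   1.71371632 -0.45312033] [0.40360976 0.35759862 0.43404027] [0.53216634 0.26603756 0.12802693]
pan z 0.09540506656497028
```

Request:
{"method": "carry_out", "body": {
  "commands": [
    {"delta_pos": [0,0,0.001],"delta_rot": [0,0,0]},
    {"delta_pos": [0,0,0.001],"delta_rot": [0,0,0]},
    {"delta_pos": [0,0,0],"delta_rot": [0,0,0]},
    {"delta_pos": [0,0,0],"delta_rot": [0,0,0]},
    {"delta_pos": [0,0,0],"delta_rot": [0,0,0]},
    {"delta_pos": [0,0,0],"delta_rot": [0,0,0]},
    {"delta_pos": [0,0,0],"delta_rot": [0,0,0]},
    {"delta_pos": [0,0,0],"delta_rot": [0,0,0]}
  ],
  "grip_force": 5
}}

```text
time: 11.5
position: [0.5321, 0.266, 0.126]
orientation: [0.0, 0.809, 0.588, -0.0]
ft_force: [2.4, 1.6, 0.9]
opening: 0.027
grip_force: 5.0
```

Request:
{"method": "carry_out", "body": {
  "commands": [
    {"delta_pos": [0,0,0],"delta_rot": [0,0,0]},
    {"delta_pos": [0,0,0],"delta_rot": [0,0,0]},
    {"delta_pos": [0,0,0],"delta_rot": [0,0,0]},
    {"delta_pos": [0,0,0],"delta_rot": [0,0,0]},
    {"delta_pos": [0,0,0],"delta_rot": [0,0,0]},
    {"delta_pos": [0,0,0],"delta_rot": [0,0,0]},
    {"delta_pos": [0,0,0],"delta_rot": [0,0,0]},
    {"delta_pos": [0,0,0],"delta_rot": [0,0,0]}
  ],
  "gripper": 0.35
}}

```text
time: 12.3
position: [0.5321, 0.266, 0.126]
orientation: [0.0, 0.809, 0.588, -0.0]
ft_force: [-0.1, 0.1, 0.6]
opening: 0.0563
grip_force: 0.0
```

```bash
python3 pan.py; python3 to.py .617 -.106 .2
```

```text
[0.5321 0.266  0.126 ] [-0.28  1.35  0.78] [-0.000e+00 -4.095e+01 -8.020e+00 -2.840e+01 -5.000e-02 -4.000e-02
  0.000e+00]
pan z 0.09421926545953974
t 12.35 pos [0.5321 0.266  0.126 ] F [-0.28  1.35  0.78] open 0.056602151509630216 grip 0.0
tool delta [-0.3277  0.1955 -0.074 ]
rotvec to goal [-0.      0.0001 -0.0011]
```

Stick 1 is released and the pan sits 20 mm down (about 410 g), with no pull on the tool. Retracting and moving to A.

Request:
{"method": "carry_out", "body": {
  "commands": [
    {"delta_pos": [0,0,-0.005],"delta_rot": [0,0,0]},
    {"delta_pos": [0,0,-0.015],"delta_rot": [0,0,0]},
    {"delta_pos": [0,0,-0.025],"delta_rot": [0,0,0]},
    {"delta_pos": [0,0,-0.03],"delta_rot": [0,0,0]},
    {"delta_pos": [0,0,-0.02],"delta_rot": [0,0,0]},
    {"delta_pos": [-0.015,0.009,-0.005],"delta_rot": [0,0,0]},
    {"delta_pos": [-0.028,0.0165,0],"delta_rot": [0,0,0]},
    {"delta_pos": [-0.03,0.018,0],"delta_rot": [0,0,0]}
  ]
}}

```text
time: 13.15
position: [0.5512, 0.1838, 0.2281]
orientation: [0.0, 0.808, 0.589, 0.001]
ft_force: [-0.3, 0.5, 0.3]
opening: 0.0565
grip_force: 0.0
```

Request:
{"method": "carry_out", "body": {
  "commands": [
    {"delta_pos": [-0.03,0.018,0],"delta_rot": [0,0,0]},
    {"delta_pos": [-0.03,0.018,0],"delta_rot": [0,0,0]},
    {"delta_pos": [-0.03,0.018,0],"delta_rot": [0,0,0]},
    {"delta_pos": [-0.03,0.018,0],"delta_rot": [0,0,0]},
    {"delta_pos": [-0.03,0.018,0],"delta_rot": [0,0,0]},
    {"delta_pos": [-0.03,0.018,0],"delta_rot": [0,0,0]},
    {"delta_pos": [-0.03,0.018,0],"delta_rot": [0,0,0]},
    {"delta_pos": [-0.025,0.015,0],"delta_rot": [0,0,0]}
  ],
  "gripper": 0
}}

```text
time: 13.95
position: [0.6132, -0.0862, 0.2276]
orientation: [0.001, 0.809, 0.588, 0.0]
ft_force: [0.7, -0.0, -0.3]
opening: 0.0868
grip_force: 0.0
```

Request:
{"method": "carry_out", "body": {
  "commands": [
    {"delta_pos": [-0.015,0.008,0.01],"delta_rot": [0,0,0]},
    {"delta_pos": [-0.005,0.002,0.01],"delta_rot": [0,0,0]},
    {"delta_pos": [0,0,0.005],"delta_rot": [0,0,0]},
    {"delta_pos": [0,0,0],"delta_rot": [0,0,0]},
    {"delta_pos": [0,0,0],"delta_rot": [0,0,0]},
    {"delta_pos": [0,0,0],"delta_rot": [0,0,0]},
    {"delta_pos": [0,0,0],"delta_rot": [0,0,0]},
    {"delta_pos": [0,0,0],"delta_rot": [0,0,0]}
  ]
}}

```text
time: 14.75
position: [0.6162, -0.1056, 0.2014]
orientation: [0.0, 0.809, 0.588, 0.0]
ft_force: [0.3, -0.3, 0.3]
opening: 0.087
grip_force: 0.0
```

```bash
python3 to.py .617 -.106 .033
python3 - <<'E'
from h import *
im,d,P,m=grab("wrist"); save(im,"pics/w3.png")
S=P.reshape(-1,3); k=(S[:,2]>.07)&(S[:,2]<.09)&(np.hypot(S[:,0]-.617,S[:,1]+.106)<.04)
a=S[k]; print(len(a),(a.min(0)+a.max(0))/2,np.ptp(a,0))
im,d,P,m=grab("top")
S=P.reshape(-1,3)
for (x,y,z0,z1,r) in((.533,.266,.155,.2,.05),(.617,-.106,.07,.09,.04),(.487,-.113,.075,.1,.05)):
    k=(S[:,2]>z0)&(S[:,2]<z1)&(np.hypot(S[:,0]-x,S[:,1]-y)<r); a=S[k]; print(len(a),(a.min(0)+a.max(0))/2,np.ptp(a,0))
k=(S[:,2]>.08)&(S[:,2]<.105)&(S[:,1]>.05)&(S[:,1]<.4)&(S[:,0]>.35)&(S[:,0]<.66)
print(cv2.minAreaRect(S[k][:,:2].astype(np.float32)*1000))
E
```

```text
t 14.75 pos [ 0.6162 -0.1056  0.2014] F [ 0.31 -0.26  0.33] open 0.08699332644382114 grip 0.0
tool delta [-0.0002  0.0008  0.1684]
rotvec to goal [ 0.0006  0.0001 -0.0005]
1321 [ 0.61619513 -0.10783166  0.0766691 ] [0.02763538 0.02770613 0.01249728]
208 [0.53267248 0.2685879  0.16674968] [0.02633342 0.02839829 0.02261497]Traceback (most recent call last):
  File "<stdin>", line 8, in <module>
    return umr_minimum(a, axis, None, out, keepdims, initial, where)
ValueError: zero-size array to reduction operation minimum which has no identity
```

View pics/w3.png

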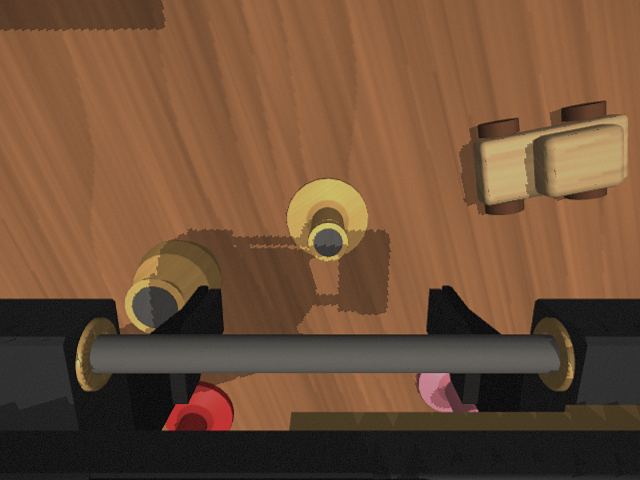

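The wrist view shows A centred below the jaws, cup at (328,240), and the vase at (160,295) stays clear of the finger line. Stick 1 still stands at (.533,.268). Descending.

Request:
{"method": "carry_out", "body": {
  "commands": [
    {"delta_pos": [-0.001,0.0005,0.015],"delta_rot": [0,0,0]},
    {"delta_pos": [0,0,0.03],"delta_rot": [0,0,0]},
    {"delta_pos": [0,0,0.03],"delta_rot": [0,0,0]},
    {"delta_pos": [0,0,0.03],"delta_rot": [0,0,0]},
    {"delta_pos": [0,0,0.03],"delta_rot": [0,0,0]},
    {"delta_pos": [0,0,0.02],"delta_rot": [0,0,0]},
    {"delta_pos": [0,0,0.012],"delta_rot": [0,0,0]},
    {"delta_pos": [0,0,0],"delta_rot": [0,0,0]}
  ]
}}

```text
time: 15.65
position: [0.6144, -0.1069, 0.0315]
orientation: [-0.002, 0.809, 0.588, -0.001]
ft_force: [-0.3, -0.1, 0.0]
opening: 0.0873
grip_force: 0.0
```

Request:
{"method": "carry_out", "body": {
  "commands": [
    {"delta_pos": [0,0,0],"delta_rot": [0,0,0]},
    {"delta_pos": [0,0,0],"delta_rot": [0,0,0]},
    {"delta_pos": [0,0,0],"delta_rot": [0,0,0]},
    {"delta_pos": [0,0,0],"delta_rot": [0,0,0]},
    {"delta_pos": [0,0,0],"delta_rot": [0,0,0]},
    {"delta_pos": [0,0,0],"delta_rot": [0,0,0]},
    {"delta_pos": [0,0,0],"delta_rot": [0,0,0]},
    {"delta_pos": [0,0,0],"delta_rot": [0,0,0]}
  ],
  "gripper": 1,
  "grip_force": 35
}}

```text
time: 16.45
position: [0.6162, -0.1071, 0.034]
orientation: [0.0, 0.809, 0.588, -0.0]
ft_force: [1.2, 0.3, 0.0]
opening: 0.031
grip_force: 1.1
```

Request:
{"method": "carry_out", "body": {
  "commands": [
    {"delta_pos": [0,0,0],"delta_rot": [0,0,0]},
    {"delta_pos": [0,0,0],"delta_rot": [0,0,0]},
    {"delta_pos": [0,0,0],"delta_rot": [0,0,0]},
    {"delta_pos": [0,0,0],"delta_rot": [0,0,0]},
    {"delta_pos": [0,0,-0.004],"delta_rot": [0,0,0]},
    {"delta_pos": [0,0,-0.008],"delta_rot": [0,0,0]},
    {"delta_pos": [0,0,-0.015],"delta_rot": [0,0,0]},
    {"delta_pos": [0,0,-0.015],"delta_rot": [0,0,0]}
  ]
}}

```text
time: 17.25
position: [0.6159, -0.1069, 0.0771]
orientation: [-0.0, 0.809, 0.588, -0.0]
ft_force: [0.3, -0.5, -4.4]
opening: 0.0258
grip_force: 35.0
```

```bash
python3 to.py .501 .166 .2
```

```text
t 17.25 pos [ 0.6159 -0.1069  0.0771] F [ 0.34 -0.52 -4.37] open 0.02582446870201085 grip 34.99126076640778
tool delta [ 0.2242 -0.1935 -0.1228]
rotvec to goal [-0.0006  0.     -0.0008]
```

Request:
{"method": "carry_out", "body": {
  "commands": [
    {"delta_pos": [0,0,-0.03],"delta_rot": [0,0,0]},
    {"delta_pos": [0,0,-0.03],"delta_rot": [0,0,0]},
    {"delta_pos": [0,0,-0.03],"delta_rot": [0,0,0]},
    {"delta_pos": [0.006,-0.005,-0.023],"delta_rot": [0,0,0]},
    {"delta_pos": [0.012,-0.01,-0.01],"delta_rot": [0,0,0]},
    {"delta_pos": [0.02,-0.0175,0],"delta_rot": [0,0,0]},
    {"delta_pos": [0.022,-0.019,0],"delta_rot": [0,0,0]},
    {"delta_pos": [0.022,-0.019,0],"delta_rot": [0,0,0]}
  ]
}}

```text
time: 18.05
position: [0.573, -0.0052, 0.199]
orientation: [-0.0, 0.809, 0.588, -0.0]
ft_force: [0.5, 0.4, -4.1]
opening: 0.026
grip_force: 35.0
```

Request:
{"method": "carry_out", "body": {
  "commands": [
    {"delta_pos": [0.022,-0.019,0],"delta_rot": [0,0,0]},
    {"delta_pos": [0.022,-0.019,0],"delta_rot": [0,0,0]},
    {"delta_pos": [0.022,-0.019,0],"delta_rot": [0,0,0]},
    {"delta_pos": [0.022,-0.019,0],"delta_rot": [0,0,0]},
    {"delta_pos": [0.02,-0.0175,0],"delta_rot": [0,0,0]},
    {"delta_pos": [0.017,-0.0145,0],"delta_rot": [0,0,0]},
    {"delta_pos": [0.012,-0.0105,0],"delta_rot": [0,0,0]},
    {"delta_pos": [0.005,-0.0045,0],"delta_rot": [0,0,0]}
  ]
}}

```text
time: 18.85
position: [0.4996, 0.1681, 0.1991]
orientation: [-0.0, 0.808, 0.59, -0.0]
ft_force: [0.5, -0.3, -4.8]
opening: 0.0258
grip_force: 35.0
```

Request:
{"method": "carry_out", "body": {
  "commands": [
    {"delta_pos": [0,0,0.008],"delta_rot": [0,0,0]},
    {"delta_pos": [0,0,0.012],"delta_rot": [0,0,0]},
    {"delta_pos": [0,0,0.012],"delta_rot": [0,0,0]},
    {"delta_pos": [0,0,0.008],"delta_rot": [0,0,0]},
    {"delta_pos": [0,0,0],"delta_rot": [0,0,0]},
    {"delta_pos": [0,0,0],"delta_rot": [0,0,0]},
    {"delta_pos": [0,0,0],"delta_rot": [0,0,0]},
    {"delta_pos": [0,0,0],"delta_rot": [0,0,0]}
  ]
}}

```text
time: 19.65
position: [0.5016, 0.1658, 0.1595]
orientation: [0.0, 0.809, 0.588, 0.0]
ft_force: [-0.4, 0.1, -3.7]
opening: 0.0257
grip_force: 35.0
```

```bash
python3 to.py .501 .166 .129
python3 - <<'E'
from h import *
im,d,P,m=grab("wrist"); save(im,"pics/w4.png")
im,d,P,m=grab("scene"); save(im,"pics/s4.png")
E
```

```text
t 19.65 pos [0.5016 0.1658 0.1595] F [-0.44  0.06 -3.7 ] open 0.02573411598592914 grip 34.991213435584996
tool delta [-0.     -0.0006  0.0305]
rotvec to goal [ 0.0009 -0.0004 -0.0011]
```

View pics/w4.png

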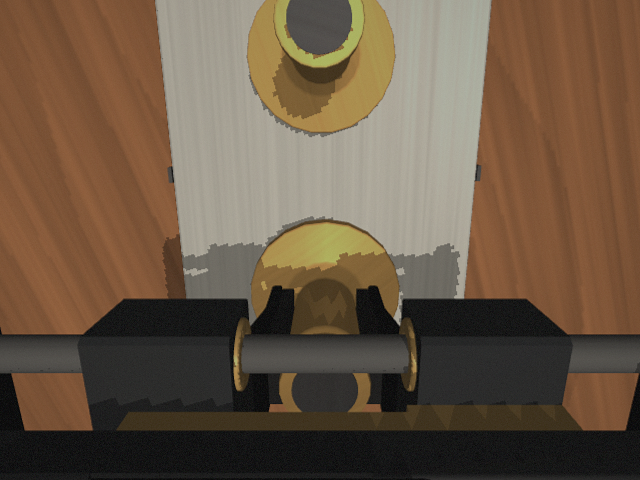

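The wrist view shows both sticks in line on the pan, the standing one at (322,50) and the held one at (325,290), with clear pan between their feet. Lowering to contact, then slowly.

Request:
{"method": "carry_out", "body": {
  "commands": [
    {"delta_pos": [0,0,0.01],"delta_rot": [0,0,0]},
    {"delta_pos": [0,0,0.01],"delta_rot": [0,0,0]},
    {"delta_pos": [0,0,0.006],"delta_rot": [0,0,0]},
    {"delta_pos": [0,0,0.003],"delta_rot": [0,0,0]},
    {"delta_pos": [0,0,0.002],"delta_rot": [0,0,0]},
    {"delta_pos": [0,0,0.002],"delta_rot": [0,0,0]},
    {"delta_pos": [0,0,0.002],"delta_rot": [0,0,0]},
    {"delta_pos": [0,0,0.002],"delta_rot": [0,0,0]}
  ]
}}

```text
time: 20.55
position: [0.5013, 0.1658, 0.1222]
orientation: [0.0, 0.809, 0.588, 0.0]
ft_force: [-0.7, -0.5, -2.4]
opening: 0.0262
grip_force: 35.0
```

Request:
{"method": "carry_out", "body": {
  "commands": [
    {"delta_pos": [0,0,0.002],"delta_rot": [0,0,0]},
    {"delta_pos": [0,0,0.002],"delta_rot": [0,0,0]},
    {"delta_pos": [0,0,0.002],"delta_rot": [0,0,0]},
    {"delta_pos": [0,0,0.002],"delta_rot": [0,0,0]},
    {"delta_pos": [0,0,0.002],"delta_rot": [0,0,0]},
    {"delta_pos": [0,0,0.001],"delta_rot": [0,0,0]},
    {"delta_pos": [0,0,0],"delta_rot": [0,0,0]},
    {"delta_pos": [0,0,0],"delta_rot": [0,0,0]}
  ]
}}

```text
time: 21.35
position: [0.5013, 0.1657, 0.1111]
orientation: [0.0, 0.809, 0.588, 0.0]
ft_force: [-0.9, -1.0, -0.4]
opening: 0.0259
grip_force: 35.0
```

```bash
cat > f.py <<'E'
from h import *
F=[]
for i in range(12):
    im,d,P,m=grab("top"); F.append(ctrl.get_obs()["ft_force"])
o=ctrl.get_obs(); print(np.mean(F,0).round(2),o["position"].round(4))
S=P.reshape(-1,3); k=(abs(S[:,0]-.517)<.06)&(abs(S[:,1]-.215)<.1)&(S[:,2]>.05)&(S[:,2]<.11); print("pan z",np.median(S[k][:,2]))
E
python3 f.py
```

```text
[-0.32  0.33 -0.64] [0.5013 0.1658 0.1111]
pan z 0.077136655423649
```

Pan at .077, expected about .074 at equilibrium. Going 3.5 mm further, then easing the grip and opening.

Request:
{"method": "carry_out", "body": {
  "commands": [
    {"delta_pos": [0,0,0.001],"delta_rot": [0,0,0]},
    {"delta_pos": [0,0,0.001],"delta_rot": [0,0,0]},
    {"delta_pos": [0,0,0.001],"delta_rot": [0,0,0]},
    {"delta_pos": [0,0,0.0005],"delta_rot": [0,0,0]},
    {"delta_pos": [0,0,0],"delta_rot": [0,0,0]},
    {"delta_pos": [0,0,0],"delta_rot": [0,0,0]},
    {"delta_pos": [0,0,0],"delta_rot": [0,0,0]},
    {"delta_pos": [0,0,0],"delta_rot": [0,0,0]}
  ],
  "grip_force": 5
}}

```text
time: 22.75
position: [0.5013, 0.1657, 0.1076]
orientation: [0.0, 0.809, 0.588, 0.0]
ft_force: [-0.6, 0.5, -1.3]
opening: 0.0272
grip_force: 5.0
```

Request:
{"method": "carry_out", "body": {
  "commands": [
    {"delta_pos": [0,0,0],"delta_rot": [0,0,0]},
    {"delta_pos": [0,0,0],"delta_rot": [0,0,0]},
    {"delta_pos": [0,0,0],"delta_rot": [0,0,0]},
    {"delta_pos": [0,0,0],"delta_rot": [0,0,0]},
    {"delta_pos": [0,0,0],"delta_rot": [0,0,0]},
    {"delta_pos": [0,0,0],"delta_rot": [0,0,0]},
    {"delta_pos": [0,0,0],"delta_rot": [0,0,0]},
    {"delta_pos": [0,0,0],"delta_rot": [0,0,0]}
  ],
  "gripper": 0.35
}}

```text
time: 23.55
position: [0.5012, 0.1657, 0.1075]
orientation: [0.0, 0.809, 0.588, -0.0]
ft_force: [1.1, -0.2, -0.9]
opening: 0.0562
grip_force: 0.0
```

Request:
{"method": "carry_out", "body": {
  "commands": [
    {"delta_pos": [0,0,-0.005],"delta_rot": [0,0,0]},
    {"delta_pos": [0,0,-0.015],"delta_rot": [0,0,0]},
    {"delta_pos": [0,0,-0.025],"delta_rot": [0,0,0]},
    {"delta_pos": [0,0,-0.03],"delta_rot": [0,0,0]},
    {"delta_pos": [0,0,-0.03],"delta_rot": [0,0,0]},
    {"delta_pos": [0,0,-0.02],"delta_rot": [0,0,0]},
    {"delta_pos": [-0.02,0,0],"delta_rot": [0,0,0]},
    {"delta_pos": [-0.03,0,0],"delta_rot": [0,0,0]}
  ]
}}

```text
time: 24.35
position: [0.4863, 0.12, 0.2348]
orientation: [0.0, 0.808, 0.59, 0.002]
ft_force: [0.8, -0.5, -0.4]
opening: 0.0566
grip_force: 0.0
```

Request:
{"method": "carry_out", "body": {
  "commands": [
    {"delta_pos": [-0.03,0,0],"delta_rot": [0,0,0]},
    {"delta_pos": [-0.03,0,0],"delta_rot": [0,0,0]},
    {"delta_pos": [-0.03,0,0],"delta_rot": [0,0,0]},
    {"delta_pos": [-0.02,0,0],"delta_rot": [0,0,0]},
    {"delta_pos": [-0.01,0,0],"delta_rot": [0,0,0]},
    {"delta_pos": [0,0,0],"delta_rot": [0,0,0]},
    {"delta_pos": [0,0,0],"delta_rot": [0,0,0]},
    {"delta_pos": [0,0,0],"delta_rot": [0,0,0]}
  ]
}}

```text
time: 25.15
position: [0.4491, 0.0055, 0.2328]
orientation: [-0.0, 0.808, 0.589, 0.0]
ft_force: [-0.1, 0.7, -0.1]
opening: 0.0567
grip_force: 0.0
```

Run:
```python
from h import *
im,d,P,m=grab("scene"); save(im,"pics/s5.png")
im,d,P,m=grab("top"); S=P.reshape(-1,3)
for (x,y) in((.533,.267),(.501,.166)):
    k=(S[:,2]>.145)&(S[:,2]<.17)&(np.hypot(S[:,0]-x,S[:,1]-y)<.03); a=S[k]; print(len(a),np.median(a,0),np.ptp(a,0))
k=(abs(S[:,0]-.517)<.06)&(abs(S[:,1]-.215)<.1)&(S[:,2]>.05)&(S[:,2]<.11); print("pan z",np.median(S[k][:,2]))
```

```text
189 [0.53213233 0.26762085 0.15307012] [0.0269562  0.02744567 0.01349281]
181 [0.50016186 0.16546769 0.15304362] [0.02638372 0.02840874 0.01273267]
pan z 0.07390581203409385
```

View pics/s5.png

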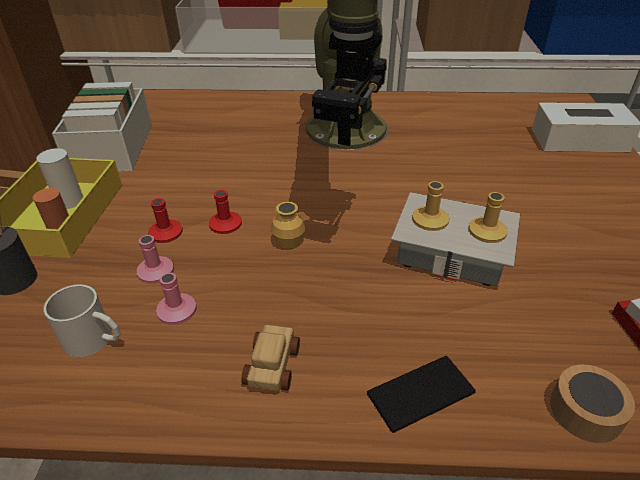

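Both candlesticks stand upright on the pan at (431,208) and (490,218). The pan is settled 41 mm down, the vase is in place at (287,225), and the arm is clear.

```bash
python3 -c "
from bench import ctrl
print(ctrl.close_job())"
```

```text
the job is handed in; nothing more can be done
None
```

Both brass candlesticks stand upright side by side on the scale pan, which settled about 41 mm down. The vase and look-alikes were left in place, and the job was handed in at about 25 s of the 64 s allowed.

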